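Unlock the loaded wheel cradle

ROBOT

A 6-joint arm with a two-finger parallel gripper is mounted at the origin on the work surface. World frame = base frame: x ahead of the robot, y to its left, z up, the work surface at z = 0. Lengths are in mm, angles in rad, forces in N, time in s.
With the tool pointing down it reaches from about 275 to 1000 mm from the base axis. Payload 8.4 kg.
Tool frame: the origin (TCP) lies midway between the tips of the shut fingers; the grasp point (between the pads) lies r.grasp_offset behind it (r.grasp_offset is the distance from the TCP to the grasp point, in mm); z points along the fingers, y is the direction in which the jaws open and shut (so a half turn about z gives the same grasp; the last joint's range is limited). The gripper opens to 85 mm and grips with 20 to 120 N. Pads are 22 mm wide; open, the fingers measure 114 mm over their backs; the gripper's body (76 mm by 85 mm) begins 54 mm behind the grasp point. The pads swing forward as they close: fully open they stand 13 mm farther back than shut.
Start: joints at [1.312, 0.353, 1.633, -0, 1.155, -0.002], TCP at [158.74, 604.508, 231.281] pointing down, gripper open.
Joint ranges: [-2.63, 2.63], [-0.92, 2.1], [0.06, 2.66], [-1.3, 4.44], [0, 2.69], [-3.02, 3.02]. Speed limits (rad/s): [2.22, 2.22, 2.79, 3.14, 3.14, 3.14].

INTERFACE

Orientations are given as [roll, pitch, yaw] about the fixed x, y, z axes, in that order (R = Rz(yaw) Ry(pitch) Rx(roll)).
In Python, from rig import r gives the robot as it stands.
- The arm moves only by the tool jog_arm, never from a script. Its argument "series" is a list that holds one entry, the list of rows, each a list of 7 numbers: the shift along the tool's x, y, z in cm, then the turn, a rotation vector about the tool's x, y, z in degrees, then the finger opening in cm, from 0 to 8.54. A call has 1 to 5 rows; each row is the pose to reach, as a shift and turn from the pose commanded when the call began, along the tool's axes at that moment; what a row does not reach only later rows make up. A row lasts 1/8 s, in which the tool goes at most 62.5 mm and 10.7 degrees, less where a joint would pass 70% of its speed; a pose out of reach is approached as far as the arm can. A call with a gripper value outside its range is refused whole. The fingers move at their own pace and stop on an object; "newtons" is the grip in N (left out, the last holds). Time passes only in rows, so rows that repeat a pose let the fingers close. It gives the time, the measured TCP pose, the force and the opening at its end, in the units of the state.
- r.sense(): the state, without advancing time (a new reading comes with each control period).
- r.grab_frame(name): name is "scene" or "top" or "wrist"; returns the picture (400x640x3 uint8, red, green, blue); there is no depth.
- r.calibration(name): a dict with "mtx" (3x3 intrinsics, pixels), "dist" ([k1, k2, p1, p2, k3] as OpenCV has them; the pictures are not rectified), "origin" and "attitude" of the camera in the world; the wrist camera has in their place "T_tool_cam" (4x4, takes a point from camera to tool coordinates, whose origin is the TCP and whose axes are the flange's). Camera axes: x right, y down, z forward; pixel columns grow to the right and rows downward; lengths in mm; the calibration is good to about 2 mm. A picture is of the moment at which its call begins: read the wrist's pose just before it. calibration takes no time and is no camera call.
- r.sign_off(): hands the job in, once; it reports no verdict.
The state is a dict: "clock": time; "qpos": joint angles; "qvel": joint speeds; "joint_efforts": joint torques, N m; "eef_pos": TCP position; "tcp_rot": TCP orientation; "contact_force": force on the tool from outside, world axes, zero at the start; "wrist_torque": the same for the moment, N m; "opening": opening from 0.0 (shut) to 1.0 (fully open).
Only numpy, scipy, OpenCV 4.12 (cv2) and the standard library are available. Lean on these libraries where they do the work, as an engineer would, in place of code of your own. Each camera call takes 0.05 s, during which the arm holds its last target.

TASK

On this cleaner assembly bench two cradles are each locked by a bar lying in two U brackets. Lift the locking bar straight up out of the brackets of the cradle that holds wheel units, keeping it level so both ends come clear together, and lay it gently, without dropping it, flat in the empty tray with its grip block upwards. Leave the bar of the empty cradle where it is.

Things in the scene. Friction and masses are not known exactly. Their poses are not given: they have to be found in the camera images.
- lock_bar: Locking bar of the loaded cradle, aluminium, 284 x 24 x 20 mm, loose, about 0.4 kg. End plates 44 wide, 30 high hang just outside the brackets, so it comes out only upwards. Black grip block on top at mid-length: 60 long, 24 wide like the bar, its top 56 above the underside. Origin: centre of the underside (starts 80 above the table); x along the bar, y across, z up.
- other_bar: The identical bar (same size, origin and axes, mm) in the brackets of the identical but empty cradle; to be left alone.
- loaded_cradle: Cradle holding three black wheel units (73 mm high, under the bar); fixed. Base 320 x 100 x 12. Two steel U brackets centred 115 either side of the middle along x, each 30 along x, 66 across; open-topped slots 34 wide, floor 80 and prong tops 110 above the table: the bar is clear once raised over 30. Origin: centre of the underside, at table height; x along the bar, z up.
- tray: Plain grey open tray, empty, fixed to the bench: 360 mm long (x), 130 wide (y), walls 28 high and 5 thick, inner floor 5 above the table; room for the bar lengthwise. Origin: centre of the underside, at table height; x along its length, z up.

How it is judged (in metres and radians):
On the way:
1. the bar is lifted clear above both brackets, still over its cradle and level within 12 degrees (z of lock_bar in the frame of loaded_cradle above 0.113 m and horizontal distance between lock_bar and loaded_cradle below 0.08 m and angle between lock_bar's own z axis and vertical below 0.21 rad), for 0.05 s.
At the end, for the whole second after the job is handed in: The locking bar of the loaded cradle lies at rest inside the tray, flat on its floor (underside within 10 mm of it, tilted less than 7 degrees, grip block up, its middle within 35 mm lengthwise and 50 mm sideways of the tray's middle), and the other bar is still within 15 mm of its start (x of lock_bar in the frame of tray between -0.035 and 0.035 m and y of lock_bar in the frame of tray between -0.05 and 0.05 m and z of lock_bar in the frame of tray below 0.015 m and angle between lock_bar's own z axis and vertical below 0.12 rad and linear speed of lock_bar below 0.02 m/s and distance of other_bar from where it was at the start of the episode below 0.015 m); the robot touches nothing.
It fails at once if the other bar is moved more than 15 mm (distance of other_bar from where it was at the start of the episode above 0.015 m).
It fails at once if the bar is tilted more than 20 degrees (angle between lock_bar's own z axis and vertical above 0.35 rad).
It fails at once if the bar is dropped into the tray (faster than 0.7 m/s within 80 mm of it) (x of lock_bar in the frame of tray between -0.15 and 0.15 m and y of lock_bar in the frame of tray between -0.07 and 0.07 m and z of lock_bar in the frame of tray below 0.08 m and linear speed of lock_bar above 0.7 m/s).
It also fails if it takes over 42 s, if anything falls off the work surface, if the arm or the gripper's body presses on something with over 40 N, if the wrist force passes 120 N, or if a joint passes its speed limit or range.

## Working session

There is one attempt and no reset: what is moved stays moved. The work goes in short steps, Python scripts to look and compute and a tool call to move; the robot and the scene stay as the last step left them, time stands still between calls to the robot, and variables do not carry over. Pictures are saved under pics/ and viewed, and the job is handed in when it is done.

Besides the shell and the picture viewer there is one more tool, called by a JSON object that holds its "op" and its "data". jog_arm: Moves the arm, as the interface text tells. Its arguments: {"type":"object","properties":{"series":{"type":"array","items":{"type":"array","items":{"type":"array","items":{"type":"number"}}}},"newtons":{"type":"number"}},"required":["series"]}

```bash
mkdir -p pics; ls; python3 - <<'E'
from rig import r
import cv2
s=r.sense();print(s);print(r.grasp_offset)
for n in("scene","top"):
    cv2.imwrite(f"pics/{n}0.png",r.grab_frame(n)[:,:,::-1]);print(n,r.calibration(n))
print(r.calibration("wrist"))
E
```

```text
pics
{'clock': 0.0, 'qpos': array([ 1.31163958e+00,  3.53663578e-01,  1.63414522e+00, -1.01258474e-05,
        1.15517690e+00, -2.40144432e-03]), 'qvel': array([-0.00115826, -0.00094578,  0.00038928,  0.00099095,  0.00170511,
        0.00155271]), 'joint_efforts': array([-1.66599297e-03, -6.05241251e+01, -3.42070735e+01, -3.15683455e-04,
        9.24833352e-03, -4.39501900e-05]), 'eef_pos': array([158.59671835, 604.0508841 , 230.54729221]), 'tcp_rot': array([-3.14019959e+00,  5.91275750e-06,  2.88484145e+00]), 'contact_force': array([0.11636697, 0.59537737, 0.14367219]), 'wrist_torque': array([-0.0524373 , -0.01289308,  0.02740613]), 'opening': 1.0025917128812452}
18.700000000000003
scene {'mtx': array([[415.95959396,   0.        , 324.78317038],
       [  0.        , 415.95959396, 201.52171267],
       [  0.        ,   0.        ,   1.        ]]), 'dist': array([-0.04132605,  0.        ,  0.        ,  0.        ,  0.        ]), 'origin': array([1182.62204453,  -25.74372165,  550.23405152]), 'attitude': array([-2.21582984, -0.0086706 ,  1.51093497])}
top {'mtx': array([[382.64869974,
[... 249 characters left out ...]
0.98889312, 801.52421515]), 'attitude': array([-3.01139432e+00,  2.17576411e-03, -1.59933882e+00])}
{'mtx': array([[338.64722032,   0.        , 319.17166019],
       [  0.        , 338.64722032, 202.21436446],
       [  0.        ,   0.        ,   1.        ]]), 'dist': array([-0.05354928,  0.        ,  0.        ,  0.        ,  0.        ]), 'T_tool_cam': array([[ 4.94348294e-04, -9.63227607e-01, -2.68686309e-01,
         6.89281839e+01],
       [ 9.99999074e-01,  8.16930203e-04, -1.08878599e-03,
         8.73864980e-01],
       [ 1.26824668e-03, -2.68685522e-01,  9.63227119e-01,
        -1.41841268e+02],
       [ 0.00000000e+00,  0.00000000e+00,  0.00000000e+00,
         1.00000000e+00]])}
```

View pics/scene0.png

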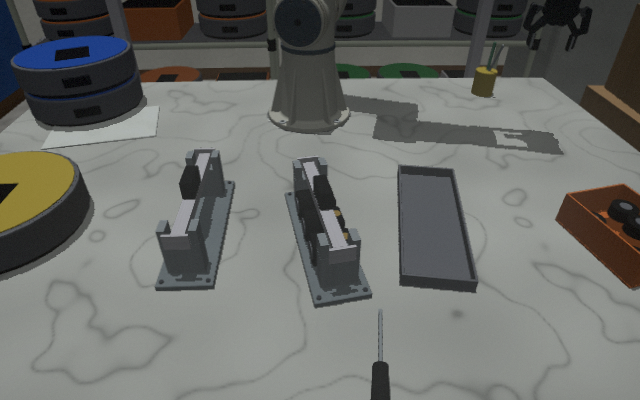

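View pics/top0.png

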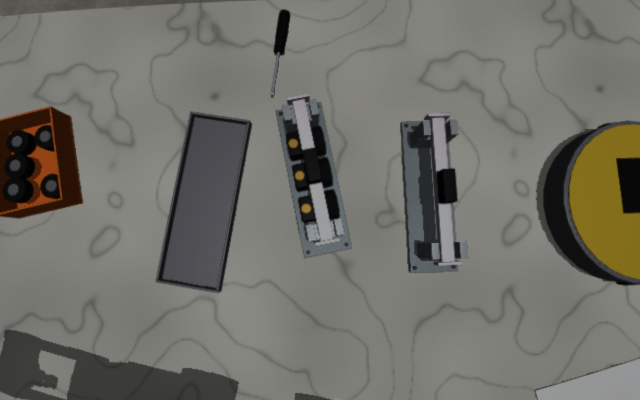

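The middle cradle (top picture, around (314,175); scene, around (328,230)) holds three wheel units with yellow hubs under its bar. The right one, around (440,195) in the top picture, is empty. The tray spans about (158–250, 112–292) in the top picture. Next I'll measure both.

```bash
cat > h.py <<'E'
import numpy as np, cv2
from scipy.spatial.transform import Rotation as R
from rig import r
def rays(name,px,state=None):
    c=r.calibration(name)
    u=cv2.undistortPoints(np.array(px,float).reshape(-1,1,2),c["mtx"],c["dist"]).reshape(-1,2)
    d=np.c_[u,np.ones(len(u))]
    if name=="wrist":
        T=c["T_tool_cam"];Rt=R.from_euler("xyz",state["tcp_rot"]).as_matrix()
        return Rt@T[:3,3]+state["eef_pos"],d@(Rt@T[:3,:3]).T
    return c["origin"],d@R.from_euler("xyz",c["attitude"]).as_matrix().T
def plane(name,px,z,state=None):
    o,d=rays(name,px,state); return o+d*((z-o[2])/d[:,2])[:,None]
E
python3 - <<'E'
from h import *
im=cv2.imread("pics/top0.png");hsv=cv2.cvtColor(im,cv2.COLOR_BGR2HSV)
crop=im[85:300,150:360]
cv2.imwrite("pics/crop0.png",cv2.resize(crop,None,fx=2.7,fy=2.7,interpolation=cv2.INTER_CUBIC))
# tray: dark grey
x0,y0,x1,y1=150,95,262,305
g=cv2.cvtColor(im,cv2.COLOR_BGR2GRAY)
print("tray px",im[200,205],im[200,140],"bar",im[120,302],im[215,322],"base",im[245,310])
m=((g<105)&(cv2.GaussianBlur(g,(3,3),0)<110)).astype(np.uint8)*255
mm=np.zeros_like(m);mm[y0:y1,x0:x1]=m[y0:y1,x0:x1]
c=max(cv2.findContours(mm,0,2)[0],key=cv2.contourArea)
b=cv2.boxPoints(cv2.minAreaRect(c));print("traybox",b)
for z in(0,28):
    w=plane("top",b,z);print(z,w.round(0).tolist(),w.mean(0),[np.linalg.norm(w[i]-w[(i+1)%4]).round(0) for i in range(4)])
m=((g>165)).astype(np.uint8)*255
mm=np.zeros_like(m);mm[85:260,275:355]=m[85:260,275:355]
for c in cv2.findContours(mm,0,2)[0]:
    if cv2.contourArea(c)>60:
        b=cv2.boxPoints(cv2.minAreaRect(c));w=plane("top",b,100);print("white",b.round(0).tolist(),w[:,:2].round(0).tolist())
E
```

```text
tray px [85 79 80] [129 135 135] bar [157 151 154] [158 156 155] base [111 107  99]
traybox [[151.87004  281.134   ]
 [183.81313  107.72872 ]
 [252.66109  120.411224]
 [220.718    293.8165  ]]
0 [[367.0, 351.0, 0.0], [740.0, 289.0, 0.0], [705.0, 137.0, 0.0], [338.0, 206.0, 0.0]] [537.31289645 245.63652125   0.        ] [np.float64(378.0), np.float64(156.0), np.float64(373.0), np.float64(148.0)]
28 [[369.0, 339.0, 28.0], [729.0, 279.0, 28.0], [696.0, 132.0, 28.0], [341.0, 199.0, 28.0]] [533.73607893 237.43947185  28.        ] [np.float64(365.0), np.float64(151.0), np.float64(360.0), np.float64(142.0)]
```

View pics/crop0.png

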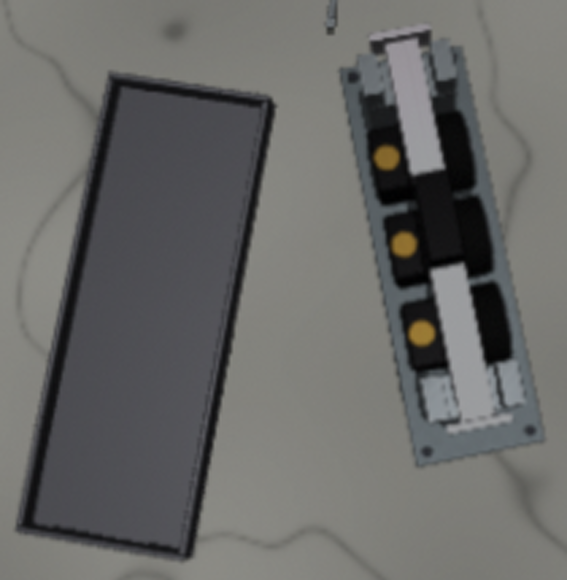

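```bash
python3 - <<'E'
from h import *
f=lambda p:(np.array(p,float)+.5)/2.7-.5+[150,85]
t=plane("top",f([(110,73),(273,99),(189,558),(17,529)]),28)
print("tray",t.round(0).tolist(),t.mean(0),[np.linalg.norm(t[i]-t[(i+1)%4]).round(0) for i in range(4)])
ax=(t[0]+t[1]-t[2]-t[3]);print("tray yaw",np.degrees(np.arctan2(ax[1],ax[0])))
c=plane("top",f([(401,38),(427,170),(448,266),(480,420)]),100);print("bar",c.round(1).tolist())
for a,b in((0,1),(2,3),(0,3)):
    d=c[a]-c[b];print(np.degrees(np.arctan2(d[1],d[0])),np.linalg.norm(d))
B=plane("top",f([(415,175),(447,168),(464,262),(432,268)]),136)
print("block top",B.round(0).tolist(),B.mean(0))
E=plane("top",f([(400,33),(479,422)]),100);print("ends mid",E.mean(0),np.linalg.norm(E[0]-E[1]))
C=plane("top",f([(341,70),(462,46),(545,438),(416,467)]),12);print("base",C.round(0).tolist(),C.mean(0))
ax=(C[0]+C[1]-C[2]-C[3]);print("yaw",np.degrees(np.arctan2(ax[1],ax[0])))
s=r.sense();print(R.from_euler("xyz",s["tcp_rot"]).as_matrix().round(3))
E
```

```text
tray [[719.0, 265.0, 28.0], [694.0, 136.0, 28.0], [346.0, 201.0, 28.0], [370.0, 330.0, 28.0]] [532.33974286 233.21307513  28.        ] [np.float64(131.0), np.float64(353.0), np.float64(131.0), np.float64(356.0)]
tray yaw -10.605831188533369
bar [[711.8, 33.3, 100.0], [614.9, 17.4, 100.0], [546.8, 4.8, 100.0], [441.1, -13.7, 100.0]]
9.331175935907535 98.23683723162348
9.922575022863304 107.35033197804746
9.8582220678547 274.8359283662776
block top [[603.0, 25.0, 136.0], [607.0, 4.0, 136.0], [543.0, -5.0, 136.0], [540.0, 16.0, 136.0]] [573.14866643   9.77969758 136.        ]
ends mid [577.66781163  10.49521652 100.        ] 279.82759070829354
base [[721.0, 85.0, 12.0], [738.0, -12.0, 12.0], [427.0, -66.0, 12.0], [408.0, 33.0, 12.0]] [573.61099862   9.79670889  12.        ]
yaw 9.542032550140869
[[-0.967  0.254 -0.   ]
 [ 0.254  0.967 -0.001]
 [-0.    -0.001 -1.   ]]
```

```bash
cat >> h.py <<'E'
def rel(p,xang):
    "tool x axis heading xang (deg), tool down"
    s=r.sense();R0=R.from_euler("xyz",s["tcp_rot"]).as_matrix()
    a=np.radians(xang);x=np.array([np.cos(a),np.sin(a),0]);z=np.array([0,0,-1.]);y=np.cross(z,x)
    Rg=np.c_[x,y,z]
    print("clock",round(s["clock"],2),"q",s["qpos"].round(2),"F",s["contact_force"].round(1),"op",round(s["opening"],3),"at",s["eef_pos"].round(1))
    print("shift cm",(R0.T@(np.array(p)-s["eef_pos"])/10).round(2),"turn deg",np.degrees(R.from_matrix(R0.T@Rg).as_rotvec()).round(2))
E
python3 -c "
from h import *
rel([574,10,230],189.7)"
```

```text
clock 0.1 q [ 1.31  0.35  1.63 -0.    1.16 -0.  ] F [-0.4  0.2 -0. ] op 0.997 at [158.6 604.1 230.7]
shift cm [-55.27 -46.91   0.12] turn deg [-7.000e-02 -1.000e-02 -2.442e+01]
```

{"op": "jog_arm", "data": {"series": [[[-55.3,-46.9,0,0,0,-24.4,8.5],[-55.3,-46.9,0,0,0,-24.4,8.5],[-55.3,-46.9,0,0,0,-24.4,8.5],[-55.3,-46.9,0,0,0,-24.4,8.5],[-55.3,-46.9,0,0,0,-24.4,8.5]]]}}

```text
clock: 0.72
eef_pos: [338.1, 347.6, 231.2]
tcp_rot: [-3.142, 0.0, -2.972]
contact_force: [0.9, 0.7, -0.5]
opening: 0.997
```

```bash
python3 -c "
from h import *
rel([574,10,230],189.7)"
```

```text
clock 0.72 q [ 0.8   0.13  1.92 -0.    1.08 -0.94] F [ 0.9  0.7 -0.5] op 0.997 at [338.1 347.6 231.2]
shift cm [-17.56 -37.26   0.13] turn deg [-0.    0.01  0.01]
```

{"op": "jog_arm", "data": {"series": [[[-17,-36,0,0,0,0,8.5],[-17,-36,0,0,0,0,8.5],[-17,-36,0,0,0,0,8.5],[-17,-36,0,0,0,0,8.5],[-17,-36,0,0,0,0,8.5]]]}}

```text
clock: 1.35
eef_pos: [517.2, 91.3, 231.2]
tcp_rot: [3.141, 0.0, -2.973]
contact_force: [0.5, 1.1, -0.5]
opening: 0.999
```

```bash
python3 -c "
from h import *
rel([574,10,230],189.7)"
```

```text
clock 1.35 q [ 0.17  0.2   1.85  0.    1.1  -1.57] F [ 0.5  1.1 -0.5] op 0.999 at [517.2  91.3 231.2]
shift cm [-4.23 -8.97  0.12] turn deg [ 0.01  0.   -0.03]
```

{"op": "jog_arm", "data": {"series": [[[-4,-8,0,0,0,0,6],[-4,-8,0,0,0,0,6],[-4,-8,0,0,0,0,6]]]}}

```text
clock: 1.72
eef_pos: [569.9, 19.5, 230.7]
tcp_rot: [-3.142, -0.001, -2.975]
contact_force: [-0.2, 2.0, 0.6]
opening: 0.701
```

```bash
python3 -c "
from h import *
rel([574,10,230],189.7)
s=r.sense()
cv2.imwrite('pics/w1.png',r.grab_frame('wrist')[:,:,::-1])
print(s['eef_pos'].tolist(),s['tcp_rot'].tolist())"
```

```text
clock 1.73 q [ 0.03  0.27  1.75 -0.    1.12 -1.71] F [-0.2  2.   0.6] op 0.701 at [569.9  19.5 230.7]
shift cm [-0.25 -1.01  0.07] turn deg [-0.   -0.04 -0.17]
[569.8974038078037, 19.5301767407768, 230.73114769767406] [-3.1415135447306026, -0.0006550133298182104, -2.975192992106823]
```

View pics/w1.png

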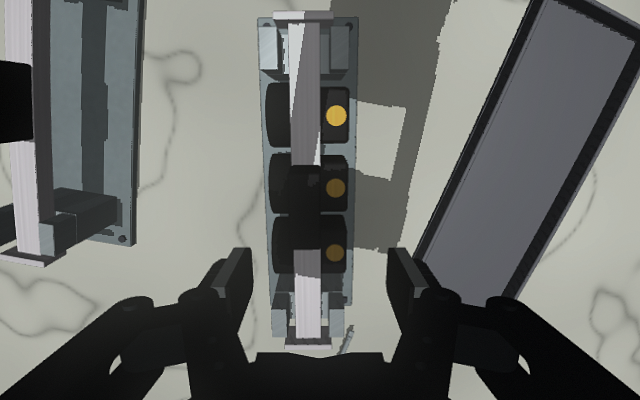

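```bash
python3 -c "
import cv2
im=cv2.imread('pics/w1.png')[0:360,240:400]
import numpy as np
im=np.clip(im.astype(float)*1.6,0,255).astype('uint8')
a=cv2.resize(im[:180],None,fx=3,fy=3);b=cv2.resize(im[180:],None,fx=3,fy=3)
o=np.hstack([a,b]);o=cv2.resize(o,(800,450));cv2.imwrite('pics/w1c.png',o)"
```

```text
(no output)
```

View pics/w1c.png

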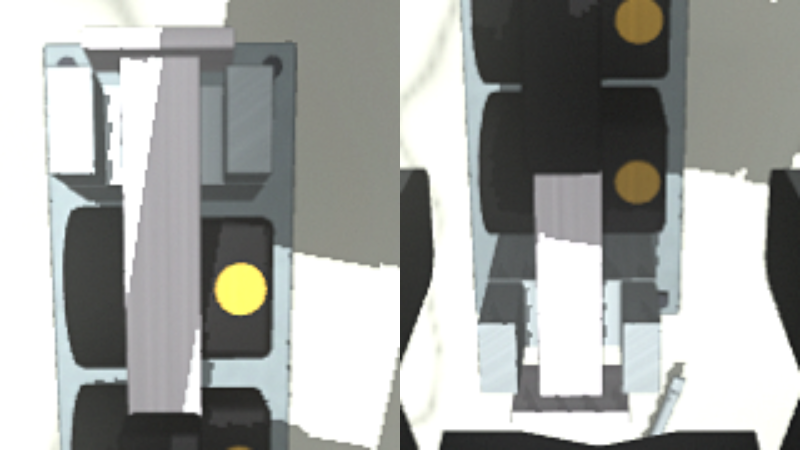

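```bash
python3 - <<'E'
from h import *
s=dict(eef_pos=np.array([569.9,19.53,230.73]),tcp_rot=[-3.14151,-.000655,-2.975193])
f=lambda p:[240+p[0]/2.5,p[1]/2.5] if p[0]<400 else [240+(p[0]-400)/2.5,180+p[1]/2.5]
P=plane("wrist",[f(p) for p in[(121,55),(201,55),(129,400),(201,400),(535,180),(602,180),(540,390),(602,390)]],100,s)
M=(P[0::2]+P[1::2])/2;print(M.round(1).tolist(),np.linalg.norm(P[0::2]-P[1::2],axis=1))
d=M[3]-M[0];print(np.degrees(np.arctan2(d[1],d[0])))
E=plane("wrist",[f(p) for p in[(158,28),(158,50),(571,395),(571,410)]],100,s);print(E.round(1).tolist(),(E[0]+E[3])[:2]/2,(E[1]+E[2])[:2]/2)
# centreline y at x=574
p=np.polyfit(M[:,0],M[:,1],1);print(np.polyval(p,574),np.degrees(np.arctan(p[0])))
E
python3 -c "
from h import *
rel([574,10,100],189.7)"
```

```text
[[442.6, -12.1, 100.0], [543.8, 5.2, 100.0], [623.1, 19.0, 100.0], [708.4, 33.4, 100.0]] [23.62669498 23.2850854  23.38077836 23.50580752]
9.71033055824594
[[435.5, -14.1, 100.0], [441.4, -13.2, 100.0], [710.6, 33.7, 100.0], [717.4, 34.8, 100.0]] [576.42834645  10.35196888] [576.02782368  10.28926594]
10.43173265029614 9.721202212957289
clock 1.77 q [ 0.03  0.27  1.75  0.    1.12 -1.7 ] F [-0.4  0.5 -0.4] op 0.703 at [569.1  20.6 230.7]
shift cm [-0.33 -1.14 13.07] turn deg [ 0.02 -0.07 -0.11]
```

{"op": "jog_arm", "data": {"series": [[[-0.46,-1.1,4,0,0,-0.1,6],[-0.46,-1.1,8,0,0,-0.1,6],[-0.46,-1.1,10,0,0,-0.1,6],[-0.46,-1.1,10,0,0,-0.1,6]]]}}

```text
clock: 2.28
eef_pos: [573.7, 12.3, 129.9]
tcp_rot: [3.141, -0.004, -2.969]
contact_force: [0.3, 0.6, 0.2]
opening: 0.705
```

```bash
python3 -c "
from h import *
rel([575.5,10.5,98],189.7)"
```

```text
clock 2.27 q [ 0.02  0.39  1.83  0.    0.92 -1.72] F [0.3 0.6 0.2] op 0.705 at [573.7  12.3 129.9]
shift cm [-0.15 -0.21  3.19] turn deg [ 0.05 -0.21  0.16]
```

{"op": "jog_arm", "data": {"series": [[[-0.15,-0.15,1.5,0,0,0,6],[-0.15,-0.15,3.2,0,0,0,6],[-0.15,-0.15,3.2,0,0,0,6],[-0.15,-0.15,3.2,0,0,0,6]]]}}

```text
clock: 2.78
eef_pos: [577.6, 9.8, 99.4]
tcp_rot: [3.142, 0.0, -2.971]
contact_force: [0.1, -0.5, -0.1]
opening: 0.698
```

```bash
python3 -c "
from h import *
rel([575.5,10.5,98],189.7)
cv2.imwrite('pics/w2.png',r.grab_frame('wrist')[:,:,::-1])"
```

```text
clock 2.77 q [ 0.01  0.44  1.84  0.    0.86 -1.73] F [ 0.1 -0.5 -0.1] op 0.698 at [577.6   9.8  99.4]
shift cm [0.19 0.1  0.14] turn deg [0.   0.   0.08]
```

View pics/w2.png

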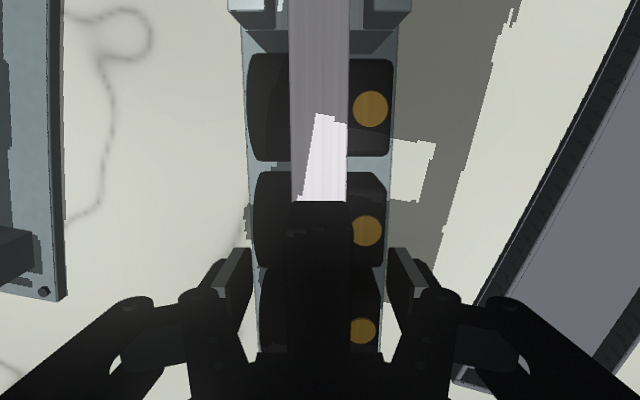

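The fingers straddle the black block: its centre is at column 319, with the pads at 250 and 388, and nothing is touching yet. Next I'll close them.

{"op": "jog_arm", "data": {"series": [[[0.1,0.1,0.1,0,0,0,1.5],[0.1,0.1,0.1,0,0,0,1.5],[0.1,0.1,0.1,0,0,0,1.5],[0.1,0.1,0.1,0,0,0,1.5],[0.1,0.1,0.1,0,0,0,1.5]]], "newtons": 80}}

```text
clock: 3.45
eef_pos: [576.5, 10.6, 98.7]
tcp_rot: [-3.142, 0.0, -2.971]
contact_force: [-1.7, 0.5, 5.7]
opening: 0.273
```

{"op": "jog_arm", "data": {"series": [[[0,0,0,0,0,0,1.5],[0,0,0,0,0,0,1.5]]]}}

```text
clock: 3.7
eef_pos: [576.4, 10.6, 98.7]
tcp_rot: [-3.141, 0.0, -2.971]
contact_force: [-1.9, 0.1, 5.3]
opening: 0.275
```

The fingers stopped at about 23 mm, which matches the 24 mm block. Now a slow straight lift.

{"op": "jog_arm", "data": {"series": [[[0,0,-0.4,0,0,0,1.5],[0,0,-1,0,0,0,1.5],[0,0,-2,0,0,0,1.5],[0,0,-3,0,0,0,1.5],[0,0,-4,0,0,0,1.5]]]}}

```text
clock: 4.32
eef_pos: [576.4, 10.7, 139.2]
tcp_rot: [-3.142, 0.0, -2.971]
contact_force: [-0.5, -0.7, -3.4]
opening: 0.272
```

{"op": "jog_arm", "data": {"series": [[[0,0,-1,0,0,0,1.5],[0,0,-2,0,0,0,1.5],[0,0,-3,0,0,0,1.5],[0,0,-3,0,0,0,1.5],[0,0,-3,0,0,0,1.5]]]}}

```text
clock: 4.95
eef_pos: [576.1, 10.7, 168.1]
tcp_rot: [3.142, -0.0, -2.971]
contact_force: [-1.0, -1.1, -2.7]
opening: 0.267
```

```bash
python3 -c "
from h import *
rel([532,235,170],169.4)
cv2.imwrite('pics/w3.png',r.grab_frame('wrist')[:,:,::-1])
cv2.imwrite('pics/s3.png',r.grab_frame('scene')[100:320,100:500,::-1].repeat(2,0).repeat(2,1))"
```

```text
clock 4.95 q [ 0.02  0.35  1.8  -0.    1.   -1.73] F [-1.  -1.1 -2.7] op 0.267 at [576.1  10.7 168.1]
shift cm [ 0.53 22.86 -0.19] turn deg [-0.000e+00 -2.000e-02  2.039e+01]
```

View pics/s3.png

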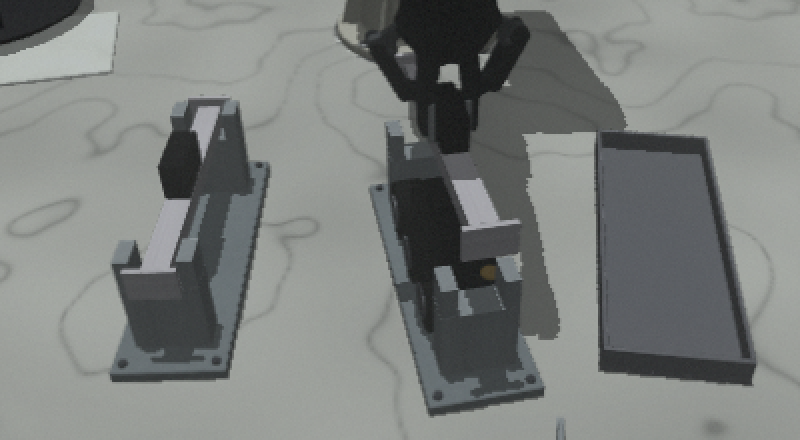

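View pics/w3.png

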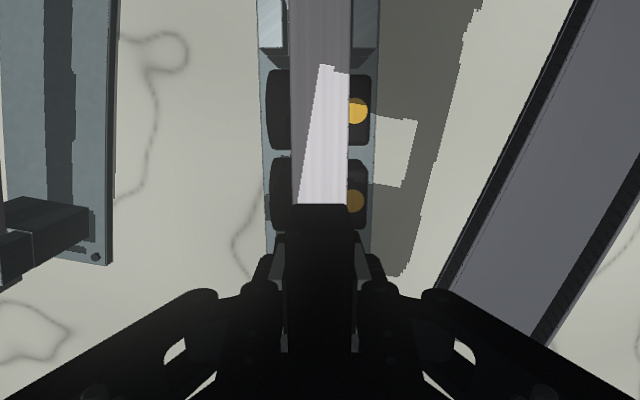

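Both ends are clear: in the scene picture the near end plate at (490,240) hangs well above its bracket prongs at (445,275) and (508,265), and the bar is level. The other bar hasn't moved. Next I'll carry the bar to the tray.

{"op": "jog_arm", "data": {"series": [[[0.1,3,0,0,0,3,1.5],[0.2,7.5,0,0,0,7,1.5],[0.3,12.5,0,0,0,12,1.5],[0.4,17,0,0,0,16,1.5],[0.5,20.5,0,0,0,19,1.5]]]}}

```text
clock: 5.68
eef_pos: [535.8, 213.5, 167.9]
tcp_rot: [-3.141, -0.001, 2.98]
contact_force: [0.8, -0.6, -2.9]
opening: 0.272
```

```bash
python3 -c "
from h import *
rel([532,233.5,60],169.4)"
```

```text
clock 5.67 q [ 0.38  0.35  1.8   0.    1.   -1.03] F [ 0.8 -0.6 -2.9] op 0.272 at [535.8 213.5 167.9]
shift cm [ 0.69  1.91 10.79] turn deg [-0.01 -0.03  1.31]
```

{"op": "jog_arm", "data": {"series": [[[0.6,1.8,0,0,0,1.3,1.5],[0.6,1.8,2,0,0,1.3,1.5],[0.6,1.8,4,0,0,1.3,1.5],[0.6,1.8,6,0,0,1.3,1.5],[0.6,1.8,6,0,0,1.3,1.5]]]}}

```text
clock: 6.3
eef_pos: [532.1, 230.0, 106.6]
tcp_rot: [-3.14, -0.003, 2.958]
contact_force: [0.3, 0.5, -2.6]
opening: 0.27
```

```bash
python3 -c "
from h import *
rel([532,233.5,24],169.4)
cv2.imwrite('pics/w4.png',r.grab_frame('wrist')[:,:,::-1])
cv2.imwrite('pics/t4.png',r.grab_frame('top')[80:310,120:480,::-1].repeat(2,0).repeat(2,1))
cv2.imwrite('pics/s4.png',r.grab_frame('scene')[100:320,250:550,::-1].repeat(2,0).repeat(2,1))"
```

```text
clock 6.3 q [ 0.41  0.43  1.83  0.    0.88 -0.98] F [ 0.3  0.5 -2.6] op 0.27 at [532.1 230.  106.6]
shift cm [0.05 0.36 8.26] turn deg [-0.12 -0.18  0.09]
```

View pics/t4.png

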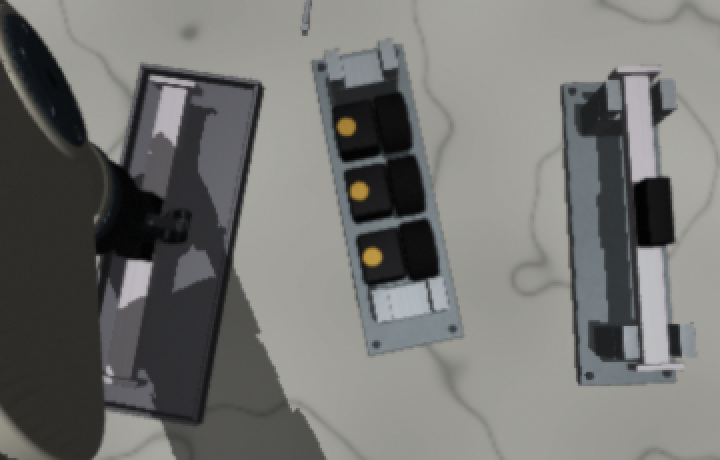

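View pics/s4.png

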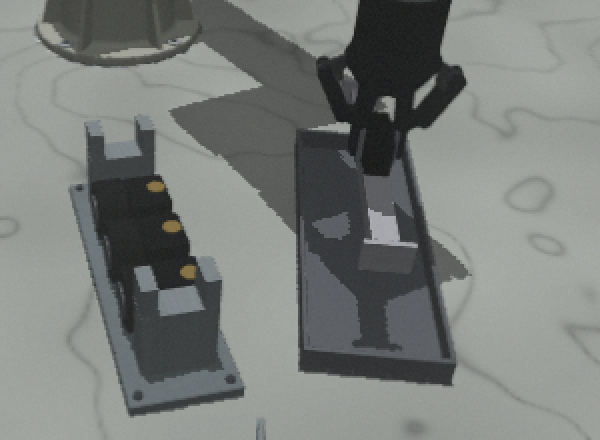

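View pics/w4.png

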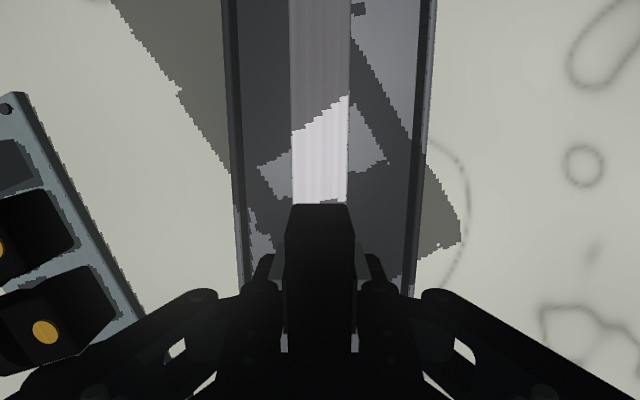

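The bar is over the tray and parallel to its walls. In the wrist picture the walls are at columns ~238 and ~415 and the bar at 320, so it needs about 4 mm to the right. Now a gentle descent.

{"op": "jog_arm", "data": {"series": [[[0,0.3,2,0,0,0,1.5],[0,0.3,4,0,0,0,1.5],[0,0.3,5.5,0,0,0,1.5],[0,0.3,6.5,0,0,0,1.5],[0,0.3,6.5,0,0,0,1.5]]]}}

```text
clock: 7.08
eef_pos: [533.8, 233.4, 42.9]
tcp_rot: [-3.141, -0.001, 2.958]
contact_force: [0.9, -0.0, -3.5]
opening: 0.271
```

{"op": "jog_arm", "data": {"series": [[[0,0,0.3,0,0,0,1.5],[0,0,0.6,0,0,0,1.5],[0,0,0.9,0,0,0,1.5],[0,0,1.1,0,0,0,1.5],[0,0,1.2,0,0,0,1.5]]]}}

```text
clock: 7.7
eef_pos: [534.0, 233.5, 31.2]
tcp_rot: [-3.142, -0.0, 2.958]
contact_force: [-1.1, -0.3, -3.0]
opening: 0.268
```

```bash
python3 -c "
from h import *
rel([532,233.5,24],169.4)
cv2.imwrite('pics/s5.png',r.grab_frame('scene')[130:310,370:520,::-1].repeat(3,0).repeat(3,1))"
```

```text
clock 7.7 q [ 0.41  0.55  1.86 -0.    0.74 -0.98] F [-1.1 -0.3 -3. ] op 0.268 at [534.  233.5  31.2]
shift cm [ 0.19 -0.03  0.72] turn deg [-0.   -0.01  0.09]
```

View pics/s5.png

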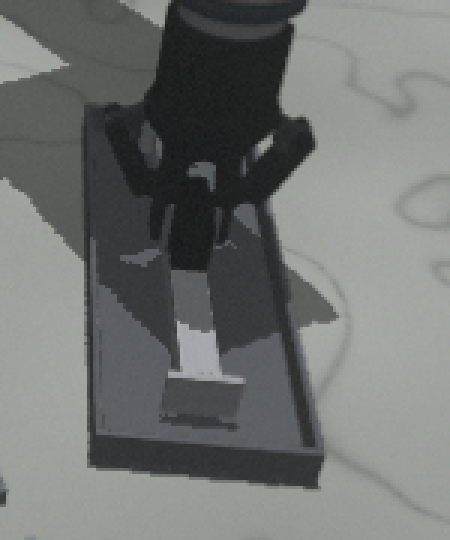

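There's still no contact at TCP 31 mm, and the shadow under the end plate at (200,422) shows a small gap. I'll go down in 1–2 mm rows.

{"op": "jog_arm", "data": {"series": [[[0,0,0.2,0,0,0,1.5],[0,0,0.4,0,0,0,1.5],[0,0,0.55,0,0,0,1.5],[0,0,0.65,0,0,0,1.5],[0,0,0.65,0,0,0,1.5]]]}}

```text
clock: 8.38
eef_pos: [534.0, 233.5, 24.7]
tcp_rot: [-3.142, -0.0, 2.958]
contact_force: [-0.5, -0.6, -4.4]
opening: 0.273
```

{"op": "jog_arm", "data": {"series": [[[0,0,0.1,0,0,0,1.5],[0,0,0.1,0,0,0,1.5]]]}}

```text
clock: 8.62
eef_pos: [534.1, 233.5, 23.8]
tcp_rot: [3.142, 0.0, 2.958]
contact_force: [0.1, -0.4, -3.7]
opening: 0.271
```

{"op": "jog_arm", "data": {"series": [[[0,0,0.1,0,0,0,1.5],[0,0,0.1,0,0,0,1.5]]]}}

```text
clock: 8.88
eef_pos: [534.1, 233.6, 23.7]
tcp_rot: [3.141, 0.0, 2.958]
contact_force: [-3.7, -0.9, 8.0]
opening: 0.272
```

{"op": "jog_arm", "data": {"series": [[[0,0,0.1,0,0,0,1.5],[0,0,0.1,0,0,0,1.5]]]}}

```text
clock: 9.12
eef_pos: [534.1, 233.5, 23.7]
tcp_rot: [3.141, 0.0, 2.958]
contact_force: [-7.5, -3.6, 20.8]
opening: 0.271
```

The bar touched down at TCP 23.7 mm, exactly as predicted. Now I'll ease off the push and open a little; wide-open fingers would come near the walls.

{"op": "jog_arm", "data": {"series": [[[0,0,-0.12,0,0,0,1.5],[0,0,-0.12,0,0,0,3],[0,0,-0.12,0,0,0,4.5],[0,0,-0.12,0,0,0,4.5],[0,0,-0.12,0,0,0,4.5]]]}}

```text
clock: 9.75
eef_pos: [534.0, 233.5, 22.9]
tcp_rot: [-3.142, -0.0, 2.958]
contact_force: [-0.5, 0.4, -1.2]
opening: 0.524
```

{"op": "jog_arm", "data": {"series": [[[0,0,0,0,0,0,4.5],[0,0,-1,0,0,0,4.5],[0,0,-2,0,0,0,4.5],[0,0,-4,0,0,0,4.5]]]}}

```text
clock: 10.25
eef_pos: [533.8, 233.4, 63.6]
tcp_rot: [-3.141, -0.001, 2.958]
contact_force: [-0.3, 0.3, 0.6]
opening: 0.527
```

{"op": "jog_arm", "data": {"series": [[[0,0,-4,0,0,0,4.5],[0,0,-9,0,0,0,4.5],[0,0,-14,0,0,0,4.5],[0,0,-16,0,0,0,4.5],[0,0,-16,0,0,0,4.5]]]}}

```text
clock: 10.88
eef_pos: [535.0, 233.9, 225.5]
tcp_rot: [3.139, 0.004, 2.958]
contact_force: [-0.7, 0.2, -0.7]
opening: 0.524
```

```bash
python3 -c "
from h import *
s=r.sense();print(s['eef_pos'],s['tcp_rot'],s['contact_force'],s['clock'],s['opening'])
cv2.imwrite('pics/w6.png',r.grab_frame('wrist')[:,:,::-1])
cv2.imwrite('pics/s6.png',r.grab_frame('scene')[100:320,120:520,::-1].repeat(2,0).repeat(2,1))"
```

```text
[535.02016555 233.94888161 225.49730523] [3.13912514 0.00369079 2.95812466] [-0.68025128  0.16488272 -0.66648822] 10.875 0.5237748604756748
```

View pics/w6.png

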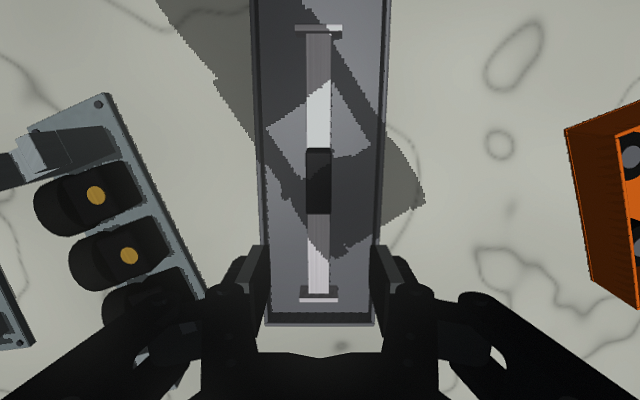

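View pics/s6.png

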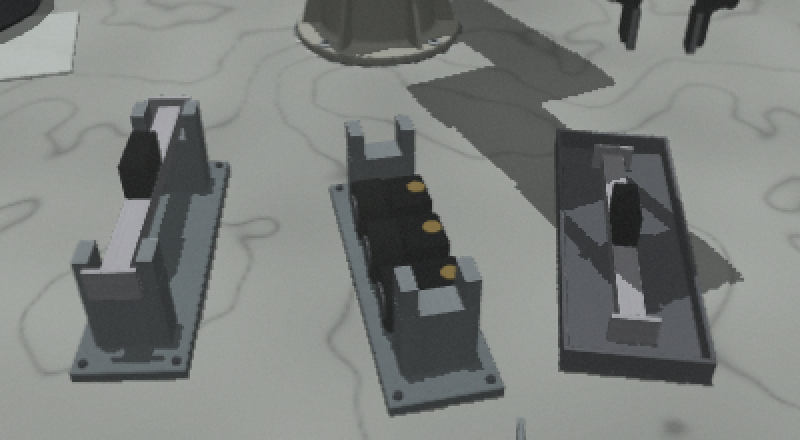

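The bar lies flat in the tray with the block up (wrist picture: block at (319,180), end plates at rows ~30 and ~297), and the other bar looks untouched. A quick numeric check, then I hand in.

{"op": "jog_arm", "data": {"series": [[[0,0,0,0,0,0,4.5],[0,0,0,0,0,0,4.5],[0,0,0,0,0,0,4.5]]]}}

```text
clock: 11.35
eef_pos: [533.8, 233.4, 222.3]
tcp_rot: [-3.141, -0.001, 2.958]
contact_force: [-0.3, 0.5, 0.2]
opening: 0.528
```

```bash
python3 - <<'E'
from h import *
s=dict(eef_pos=np.array([535,233.9,225.5]),tcp_rot=[3.1391,.0037,2.9581])
E=plane("wrist",[(318,27),(318,300)],30,s);print("bar ends mid",E.mean(0).round(1),np.linalg.norm(E[0]-E[1]))
t=plane("wrist",[(264,180),(377,180)],28,s);b=plane("wrist",[(306,180),(331,180)],61,s);print("tray mid at block",t.mean(0).round(1),np.linalg.norm(t[0]-t[1]),"block",b.mean(0).round(1),np.linalg.norm(b[0]-b[1]))
d=r.sense();print(d["clock"],d["contact_force"],d["eef_pos"])
# other bar before/after in the scene view
a=cv2.imread("pics/scene0.png");n=r.grab_frame("scene")[:,:,::-1]
print("other bar diff",cv2.absdiff(a,np.ascontiguousarray(n))[145:290,155:240].mean())
print(r.sign_off())
E
```

```text
bar ends mid [535.2 233.7  30. ] 281.4913945931575
tray mid at block [538.3 235.7  28. ] 115.64090056902069 block [531. 235.  61.] 23.061726566424984
11.35 [-0.34367394  0.5177207   0.20402925] [533.81217982 233.41363599 222.30888609]
other bar diff 5.836078431372549
the job is handed in; nothing more can be done
None
```

I lifted the locking bar straight up out of the loaded (middle) cradle, laid it flat in the tray with its grip block up, and handed the job in at about 11.4 s of the 42 s. `sign_off` reports no verdict, so what follows is from my own checks.

- **Lift:** I gripped the block at 80 N and raised it 69 mm with the tool vertical. The scene picture showed the bar level and clear of both brackets.
- **Placing:** Contact came at TCP 23.7 mm, the height expected for the bar flat on the tray floor. The vertical force reached about 21 N at the end of the touch-down, and I eased that off before opening the fingers.
- **Position in the tray:** The bar's middle measured about (535, 234) mm, against about (532, 233) mm for the tray's middle in the first picture. That is within about 5 mm, well inside tolerance.
- **Robot:** It was holding still about 160 mm higher than at release, fingers partly open, with under 1 N on the wrist.
- **Other bar:** I never went near it, and it looks unmoved in the last scene picture. My before/after image difference there was 5.8 grey levels on average, not zero. I think that is noise or changed light, but I did not separate it from a real shift.
- **Disagreements:** The tray measured 353–356 mm long instead of 360. A wrist-camera edge check gave 116 mm across the tray instead of 120–130. Neither affects the result.

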